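# Square a circuit board up in the holding plate

## Task

Get the green circuit board ready for work in its holding plate: gently push it along the plate into the corner, so that it sits square with its far edge flat against the black back fence and its left edge against the black end stop, and push the blue sliding jaw up against its right edge to keep it there. Do it all by pushing with the fingers: pick up or grip neither the board nor the jaw, and leave everything else on the bench where it is.

Things in the scene. Friction and masses are not known exactly. Their poses are not given: they have to be found in the camera images.
- plate: Board-holding plate, fixed to the bench: bare aluminium, 200 (its x) x 340 (its y) x 12 mm thick, may be turned a little. Origin: centre of its underside, on the bench; z up, +x to its far long side, +y to its left end as seen from the robot. A narrow dark slot along y at plate x = +36 mm guides the blue jaw. Two fixed black bars on it form the corner the board belongs in.
- fence (a point): Mid-point of the back fence's near face, 7 mm above the plate's top, at plate x = +75, y = -7.5 mm. The fence is a black bar along the plate's y, from y = -150 to +135 mm, 14 mm wide and 14 mm high above the plate.
- end_stop (a point): Mid-point of the end stop's inner face, 7 mm above the plate's top, at plate x = +12.5, y = +130 mm. The end stop is a black bar along the plate's x, from x = -40 to +65 mm, 14 mm wide and 14 mm high above the plate, at the plate's left end.
- board: Green circuit board, loose on the plate, about 0.16 kg: 70 (its x) x 100 (its y) mm, 2 mm thick, on four 8 mm stand-offs: its edge is 8 to 10 mm above the plate. Components up to 22 mm tall on it, about 5 mm or more from the edges. Origin: its centre, at the stand-offs' feet; axes near the plate's at the start (within 0.3 rad). In the corner: plate x = +40, y = +80 mm. Slides at 1 to 2 N.
- jaw (a joint): Position (m) of the sliding jaw: a blue bar 70 (plate x) x 18 (y) x 14 mm high, centred on plate x = +36 mm, brass thumb knob on top (16 mm across, to 30 mm above the plate). Slides only along the plate's y, 0 to 0.20, growing towards the end stop; 2 N of friction, stays where left. Inner face at plate y = -0.120 + value; it meets a board that sits in the corner at 0.150.
- jaw_face (a point): Centre of the jaw's inner face (towards the end stop), 7 mm above the plate.
- jaw_back (a point): Centre of the jaw's outer face (away from the end stop), 7 mm above the plate: the face to push on.
- loupe: Black hourglass eye loupe, 32 mm across, 36 mm tall, standing on the near right part of the plate. To be left alone. Origin on its underside, z up.
- spool: Small reel of solder wire with blue flanges, 52 mm across, 38 mm tall, standing behind the plate. To be left alone. Origin on its underside, z up.
- flux: Small amber jar with yellow label and white cap, 36 mm across, 52 mm tall, standing behind the plate. To be left alone. Origin on its underside, z up.
- multimeter: Orange multimeter lying on its back, 150 x 76 x 36 mm. To be left alone. Origin on its underside, z up.
- breadboard: White solderless breadboard, 165 x 55 x 8.5 mm. To be left alone. Origin on its underside, z up.
- screwdriver: Red-handled screwdriver, 150 mm long, lying down. To be left alone. Origin on its underside, z up.
- cutters: Blue-handled side cutters, about 115 mm long, lying down. To be left alone. Origin on its underside, z up.

How it is judged:
By the outcome, as a careful person would: the job done as asked, in the order asked, and still so for the second after the job is handed in, with the robot touching nothing.
It also fails if it takes over 64 s, if anything falls off the work surface, if the arm or the gripper's body presses on something with over 40 N, if the wrist force passes 120 N, or if a joint passes its speed limit or range.

## Robot

A 6-joint arm with a two-finger parallel gripper is mounted at the origin on the work surface. World frame = base frame: x ahead of the robot, y to its left, z up, the work surface at z = 0. Lengths are in mm, angles in rad, forces in N, time in s.
With the tool pointing down it reaches from about 350 to 975 mm from the base axis. Payload 7.1 kg.
Tool frame: the origin (TCP) lies at the very end of the fingers, on their centre line; the grasp point (between the pads) lies 19 mm behind it (ctrl.grasp_offset is the distance from the TCP to the grasp point, in mm); z points along the fingers, y is the line along which they close (so a half turn about z gives the same grasp; the last joint's range is limited). The gripper opens to 88 mm and grips with 3 to 60 N. Pads are 20 mm wide; open, the fingers measure 115 mm over their backs; the gripper's body (75 mm by 178 mm) begins 61 mm behind the grasp point.
Start: joints at [-1.292, 0.423, 1.63, -0, 1.089, -0.019], TCP at [183.404, -597.468, 222.675] pointing down, gripper open.
Joint ranges: [-3, 3], [-0.9, 2.11], [0.09, 2.58], [-1.31, 4.45], [0.11, 2.69], [-2.54, 2.54]. Speed limits (rad/s): [2.39, 2.39, 3.01, 3.14, 3.14, 3.14].

## Interface

Orientations are given as a rotation vector (axis times angle).
In Python, from workcell import ctrl, viewer, ticket, models gives the robot as it stands.
- The arm moves only by the tool play_rows, never from a script. Its arguments are lists of equal length, an entry for each row: "dp": the shift along the world's x, y, z in mm, a list of three; "yaw": the turn about the world's z in degrees. In form: {"dp": [[tx, ty, tz], ...], "yaw": [yaw, ...]}. A call has 1 to 8 rows; each row shifts and turns the commanded pose from where the row before left it; what a row does not reach is not made up. A row lasts 1/12 s, in which the tool goes at most 41.7 mm and 7.16 degrees, less where a joint would pass 70% of its speed; a pose out of reach is approached as far as the arm can. A call is refused whole if a number of a shift passes 41.7 or a number of a turn 7.16, either way. A call with a gripper value outside its range is refused whole. "gripper" is the closure, from 0 (fully open) to 1 (shut), set as the call begins (left out, the last holds). The fingers move at their own pace and stop on an object; the grip force is fixed at half the most. Time passes only in rows, so rows that do not move let the fingers close. It gives the time, the measured TCP pose, the force, the opening and the grip force at its end, in the units of the state.
- ctrl.get_obs(): the state, without advancing time (a new reading comes with each control period).
- viewer.get_image(name): name is "scene" or "top" or "wrist"; returns a dict with "pixels" (480x640x3 uint8, red, green, blue), "range_z" (480x640 float32, mm along the optical axis (not along the pixel's ray), 0 where there is no reading), "fx", "fy", "cx", "cy" (pixels), "T" (4x4, takes a point from camera to world coordinates); the wrist camera has in their place "hand_eye" (4x4, takes a point from camera to tool coordinates, whose origin is the TCP and whose axes are the flange's). Camera axes: x right, y up, looking along -z (the intrinsics and any distortion apply to the point x, -y, -z); pixel columns grow to the right and rows downward; lengths in mm; the calibration is good to about 2 mm. A picture is of the moment at which its call begins: read the wrist's pose just before it.
- ticket.close_job(): hands the job in; it is judged then, once.
Trained networks look in a picture, given as the dict that the camera call returned (one of the last four; its "shot" number tells which), for a name from the list of things; names that differ only in an ending like _2 or _b are one class to them, and where a whole thing is asked for, a point or a joint stands for the part that bears it (a point fixed in the world has none). Each returns a list of dicts, best first, with "conf" (0 to 1); they miss things now and then, are a little off and sometimes report something else, mostly with a low value. They report only what shows in the picture. A call takes as long as a camera call.
- models.look_for(picture, name): "bbox" ([centre column, centre row, width, height] in pixels, round what is visible of it).
- models.landmark_of(picture, name): "location" ([column, row] in pixels: a listed point, or the origin of a listed thing).
The state is a dict: "t": time; "qpos": joint angles; "qvel": joint speeds; "joint_torque": joint torques, N m; "ee_pos": TCP position; "orientation": TCP orientation; "ft_force": force on the tool from outside, world axes, zero at the start; "moment": the same for the moment, N m; "width": finger opening in mm; "grasp_force": force on a finger pad.
Only numpy, scipy, OpenCV 4.12 (cv2) and the standard library are available. Lean on these libraries where they do the work, as an engineer would, in place of code of your own. Each camera call takes 0.05 s, during which the arm holds its last target. There are 200 camera calls.

## Working session

There is one attempt and no reset: what is moved stays moved. The work goes in short steps, Python scripts to look and compute and a tool call to move; the robot and the scene stay as the last step left them, time stands still between calls to the robot, and variables do not carry over. Pictures are saved under pics/ and viewed, at most 10 in all, crops included, and the job is handed in when it is done.

Besides the shell and the picture viewer there is one more tool, called after "Call:" in YAML: its name, and indented under it one key for each argument. play_rows: Moves the arm, as the interface text tells. Its arguments: {"type":"object","properties":{"dp":{"type":"array"},"yaw":{"type":"array"},"gripper":{"type":"number"}},"required":["dp","yaw"]}

```bash
mkdir -p pics; ls; cat > h.py <<'E'
import numpy as np, cv2
from workcell import ctrl, viewer, ticket, models
from scipy.spatial.transform import Rotation as R
def shot(n):
    o=ctrl.get_obs(); p=viewer.get_image(n)
    if 'T' in p: T=np.array(p['T'])
    else:
        E=np.eye(4);E[:3,:3]=R.from_rotvec(o['orientation']).as_matrix();E[:3,3]=o['ee_pos'];T=E@np.array(p['hand_eye'])
    return p,T
def px2w(p,T,u,v,z):
    d=T[:3,:3]@np.array([(u-p['cx'])/p['fx'],-(v-p['cy'])/p['fy'],-1]); c=T[:3,3]
    return c+d*(z-c[2])/d[2]
def cloud(p,T):
    v,u=np.mgrid[0:480,0:640]; r=p['range_z']
    P=np.stack([(u-p['cx'])/p['fx']*r,-(v-p['cy'])/p['fy']*r,-r],-1)
    return P@T[:3,:3].T+T[:3,3]
def save(p,f): cv2.imwrite('pics/'+f,p['pixels'][:,:,::-1])
E
python3 - <<'E'
from h import *
o=ctrl.get_obs();print(o['t'],o['orientation'],o['width'])
p,T=shot('top');save(p,'top.png');print([k for k in p], T[:3,3])
for n,z in [('plate',0),('fence',19),('end_stop',19),('board',12),('jaw_face',19),('jaw_back',19),('loupe',12),('spool',0),('flux',0)]:
    for d in models.landmark_of(p,n)[:1]: print(n,np.round(d['location']),round(d['conf'],2),np.round(px2w(p,T,*d['location'],z)))
E
```

```text
pics
0.0 [-3.10533053e+00 -4.65885655e-01  3.42905631e-04] 87.68911549467015
['pixels', 'range_z', 'fx', 'fy', 'cx', 'cy', 'T', 'shot'] [ 328.55748773  -13.01478714 1270.56265867]
plate [335. 228.] 0.82 [597. -43.   0.]
fence [330. 193.] 0.95 [686. -32.  19.]
end_stop [280. 231.] 0.55 [587.  97.  19.]
board [326. 233.] 0.95 [583. -19.  12.]
jaw_face [368. 204.] 0.5 [ 655. -129.   19.]
jaw_back [376. 204.] 0.57 [ 656. -148.   19.]
loupe [378. 237.] 0.67 [ 571. -151.   12.]
spool [288. 174.] 0.73 [744.  76.   0.]
flux [345. 166.] 0.6 [762. -73.   0.]
```

View pics/top.png

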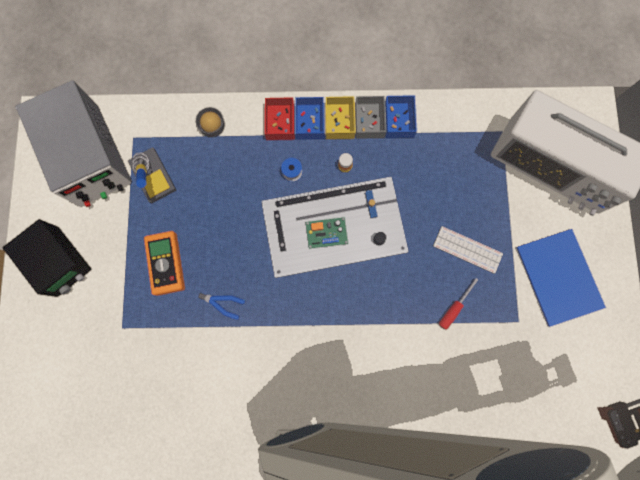

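The top view shows the plate at about pixel (335,228), turned roughly 9°. The board is near (326,233), the jaw near (372,204) and the loupe near (379,238). I'll move over it for a wrist view.

Call:
play_rows:
  dp:
    - [10, 16, 10]
    - [16, 25, 10]
    - [16, 25, 10]
    - [16, 25, 10]
    - [16, 25, 10]
    - [16, 25, 10]
    - [16, 25, 10]
    - [16, 25, 10]
  yaw: [0, 0, 0, 0, 0, 0, 0, 0]
  gripper: 0.43

```text
t: 1.17
ee_pos: [305.9, -405.2, 303.3]
orientation: [3.107, 0.466, 0.0]
ft_force: [0.9, -0.2, -0.1]
width: 50.0
grasp_force: 0.0
```

Call:
play_rows:
  dp:
    - [16, 25, 0]
    - [16, 25, 0]
    - [16, 25, 0]
    - [16, 25, 0]
    - [16, 25, 0]
    - [16, 25, 0]
    - [16, 25, 0]
    - [16, 25, 0]
  yaw: [-1, -1, -1, -1, -1, -1, -1, 0]

```text
t: 1.83
ee_pos: [434.0, -205.1, 302.9]
orientation: [3.129, 0.274, 0.001]
ft_force: [-0.4, 0.1, 0.3]
width: 49.8
grasp_force: 0.0
```

Call:
play_rows:
  dp:
    - [16, 25, 0]
    - [16, 25, 0]
    - [16, 25, 0]
    - [16, 25, 0]
    - [16, 25, 0]
    - [10, 20, 0]
    - [5, 10, 0]
    - [0, 0, 0]
  yaw: [0, 0, 0, 0, 0, 0, 0, 0]

```text
t: 2.5
ee_pos: [529.0, -49.9, 302.6]
orientation: [-3.129, -0.279, -0.0]
ft_force: [0.2, 0.0, -0.9]
width: 50.1
grasp_force: 0.0
```

```bash
cat > m.py <<'E'
from h import *
import sys
o=ctrl.get_obs();print(o['t'],np.round(o['ee_pos'],1),np.round(o['orientation'],3),round(o['width'],1))
p,T=shot('wrist');save(p,sys.argv[1]);print(np.round(T[:3,3]),'rz',np.median(p['range_z']))
for n,z in [('plate',0),('fence',19),('end_stop',19),('board',12),('jaw_face',19),('jaw_back',19),('loupe',12)]:
    for d in models.landmark_of(p,n)[:1]: print(n,np.round(d['location']),round(d['conf'],2),np.round(px2w(p,T,*d['location'],z),1))
np.savez('last.npz',px=p['pixels'],C=cloud(p,T))
E
python3 m.py w1.png
```

```text
2.5 [529.  -49.9 302.6] [-3.129 -0.279 -0.   ] 50.1
[609. -34. 465.] rz 434.52856
fence [325.  62.] 0.9 [667.3 -30.2  19. ]
end_stop [208. 119.] 0.9 [585.2  90.7  19. ]
board [298. 147.] 0.58 [572.2 -16.3  12. ]
jaw_face [408.  98.] 0.61 [ 647.6 -128.9   19. ]
jaw_back [420. 100.] 0.72 [ 647.7 -143.    19. ]
loupe [298. 145.] 0.71 [574.4 -14.9  12. ]
```

View pics/w1.png

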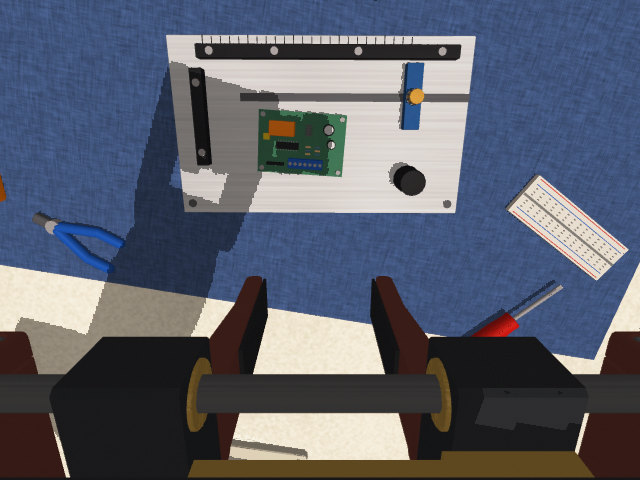

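The view shows the plate's corners at about (166,35), (475,36), (455,213) and (185,213). The board's corners are at about (260,109), (347,115), (342,177) and (258,170), the jaw is near (412,96) and the loupe near (408,180). Next I'll fit the plate and board frames.

```bash
cat > fit.py <<'E'
from h import *
p,T=shot('wrist');hsv=cv2.cvtColor(p['pixels'],cv2.COLOR_RGB2HSV)
g=cv2.inRange(hsv,(60,70,20),(88,255,255));g[200:]=0
g=cv2.morphologyEx(g,cv2.MORPH_CLOSE,np.ones((21,21)));g=cv2.morphologyEx(g,cv2.MORPH_OPEN,np.ones((5,5)))
c=max(cv2.findContours(g,0,2)[0],key=cv2.contourArea)[:,0]
W=np.array([px2w(p,T,u,v,21)[:2] for u,v in c],np.float32);r=cv2.minAreaRect(W);print('board',r)
print(np.round(cv2.boxPoints(r),1))
C=cloud(p,T)
for name,px in [('plateC',[(168,37),(472,38),(453,211),(187,211)])]:
    P=[px2w(p,T,u,v,12) for u,v in px];print(np.round(P,1)); print('ctr',np.mean(P,0))
    q=np.array(P); print('yaw',[np.degrees(np.arctan2(*( (q[0]-q[1])[:2]*[-1,1]))),np.degrees(np.arctan2(*( (q[3]-q[2])[:2]*[-1,1])))])
print('depth z at plate/board/fence/loupe',[np.round(C[v,u],1) for u,v in [(230,200),(290,145),(310,50),(408,178),(385,145)]])
E
python3 fit.py
```

```text
board ((577.596923828125, -18.824295043945312), (69.6629409790039, 99.67974090576172), 6.207333564758301)
[[537.6  27. ]
 [548.4 -72.1]
 [617.6 -64.6]
 [606.8  34.5]]
[[ 662.7  140.4   12. ]
 [ 719.5 -187.8   12. ]
 [ 527.7 -221.9   12. ]
 [ 469.8  106.3   12. ]]
ctr [594.95435112 -40.74753628  12.        ]
yaw [np.float64(9.82278495921606), np.float64(10.008992641019335)]
depth z at plate/board/fence/loupe [array([493.1,  54.8,  11.6]), array([573. ,  -9.5,  25.6]), array([674.8, -15.7,  26.2]), array([ 562.3, -146.5,   49. ]), array([ 591.6, -119.5,   13.2])]
```

Call:
play_rows:
  dp:
    - [-2, 3, -20]
    - [-2, 3, -35]
    - [-2, 3, -35]
    - [-2, 3, -35]
    - [-2, 3, -35]
    - [-2, 3, -35]
    - [0, 2.6, -35]
    - [0, 0, -20]
  yaw: [0, 0, 0, 0, 0, 0, 0, 0]

```text
t: 3.62
ee_pos: [514.5, -30.7, 49.6]
orientation: [-3.129, -0.275, 0.006]
ft_force: [-0.4, 0.6, 1.0]
width: 49.9
grasp_force: 0.0
```

Call:
play_rows:
  dp:
    - [0, 0, -18]
    - [0, 0, -12]
    - [0, 0, -5]
    - [0, 0, -0.6]
    - [0, 0, 0]
  yaw: [0, 0, 0, 0, 0]

```text
t: 4.03
ee_pos: [516.9, -31.0, 17.5]
orientation: [3.129, 0.275, 0.001]
ft_force: [0.5, 0.3, 0.4]
width: 49.9
grasp_force: 0.0
```

```bash
cat >> h.py <<'E'
A=np.radians(9.9);EX=np.array([np.cos(A),np.sin(A)]);EY=np.array([-EX[1],EX[0]]);O=np.array([595,-41.])
def pl():
    o=ctrl.get_obs();d=np.array(o['ee_pos'][:2])-O
    print('t',o['t'],'plate xy',np.round([d@EX,d@EY],1),'z',round(o['ee_pos'][2],1),'F xyz plate',np.round([o['ft_force'][:2]@EX,o['ft_force'][:2]@EY,o['ft_force'][2]],1),o['width'])
E
python3 -c "
from h import *
pl()"
```

```text
t 4.0333 plate xy [-75.2  23.3] z 17.5 F xyz plate [0.6 0.2 0.4] 49.94393906741862
```

Call:
play_rows:
  dp:
    - [3.94, 0.69, 0]
    - [3.94, 0.69, 0]
    - [3.94, 0.69, 0]
    - [3.94, 0.69, 0]
    - [3.94, 0.69, 0]
    - [3.94, 0.69, 0]
    - [3.94, 0.69, 0]
    - [3.94, 0.69, 0]
  yaw: [0, 0, 0, 0, 0, 0, 0, 0]

```text
t: 4.7
ee_pos: [547.8, -25.2, 17.0]
orientation: [-3.129, -0.276, 0.002]
ft_force: [-2.9, -0.4, 3.2]
width: 50.1
grasp_force: 1.4
```

Call:
play_rows:
  dp:
    - [3.94, 0.69, 0]
    - [3.94, 0.69, 0]
    - [3.94, 0.69, 0]
    - [3.94, 0.69, 0]
    - [3.94, 0.69, 0]
    - [2, 0.35, 0]
    - [2, 0.35, 0]
    - [0, 0, 0]
  yaw: [0, 0, 0, 0, 0, 0, 0, 0]

```text
t: 5.37
ee_pos: [572.3, -21.1, 17.1]
orientation: [3.129, 0.276, 0.001]
ft_force: [1.0, -0.4, 0.9]
width: 49.8
grasp_force: 0.0
```

```bash
python3 -c "
from h import *
pl()"; python3 m.py w2.png
```

```text
t 5.3667 plate xy [-19.   23.5] z 17.1 F xyz plate [ 0.9 -0.6  0.9] 49.774370653256916
5.3667 [572.3 -21.1  17.1] [3.129e+00 2.760e-01 1.000e-03] 49.8
[652.  -6. 180.] rz 156.11824
fence [394.  81.] 0.55 [671.7 -32.8  19. ]
end_stop [ 78. 232.] 0.63 [585.1  92.7  19. ]
board [316. 203.] 0.81 [615.2 -10.7  12. ]
jaw_face [591. 177.] 0.56 [ 648.9 -125.5   19. ]
jaw_back [627. 181.] 0.87 [ 650.3 -141.6   19. ]
loupe [561. 352.] 0.71 [ 559.5 -151.    12. ]
```

View pics/w2.png

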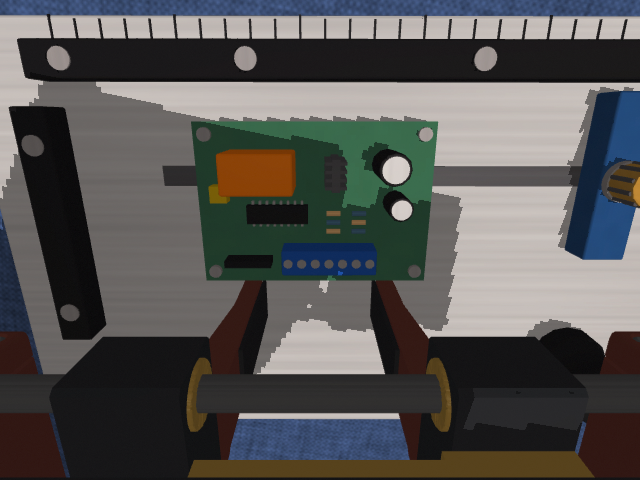

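The board is square on both fingers. Its far edge at row 122 is still about 14 mm short of the fence face near row 82.

Call:
play_rows:
  dp:
    - [1.97, 0.34, 0]
    - [1.97, 0.34, 0]
    - [1.97, 0.34, 0]
    - [1.97, 0.34, 0]
    - [1.97, 0.34, 0]
    - [0.98, 0.17, 0]
    - [0.98, 0.17, 0]
    - [0, 0, 0]
  yaw: [0, 0, 0, 0, 0, 0, 0, 0]

```text
t: 6.43
ee_pos: [583.8, -19.1, 17.0]
orientation: [3.129, 0.276, 0.001]
ft_force: [0.7, 0.2, -0.6]
width: 50.1
grasp_force: 0.1
```

Call:
play_rows:
  dp:
    - [0.69, 0.12, 0]
    - [0.69, 0.12, 0]
    - [0, 0, 0]
  yaw: [0, 0, 0]

```text
t: 6.68
ee_pos: [584.9, -18.9, 17.1]
orientation: [-3.129, -0.275, -0.0]
ft_force: [-1.3, 0.7, -0.4]
width: 49.8
grasp_force: 0.4
```

```bash
cat > gap.py <<'E'
from h import *
pl()
p,T=shot('wrist');save(p,'gap_%d.png'%p['shot'])
hsv=cv2.cvtColor(p['pixels'],cv2.COLOR_RGB2HSV)
g=cv2.inRange(hsv,(60,70,20),(88,255,255))
for u in (230,310,400):
    col=np.where(g[:,u]>0)[0]
    if len(col): w=px2w(p,T,u,col[0],22)[:2]-O; print(u,col[0],'far edge plate',np.round([w@EX,w@EY],1))
for v in (150,200,250):
    row=np.where(g[v]>0)[0]
    if len(row):
        for u in (row[0],row[-1]): w=px2w(p,T,u,v,22)[:2]-O; print(v,u,'L/R edge plate',np.round([w@EX,w@EY],1))
E
python3 gap.py
```

```text
t 6.6833 plate xy [-6.1 23.5] z 17.1 F xyz plate [-1.1  0.9 -0.4] 49.803473305990515
230 122 far edge plate [73.8 61. ]
310 122 far edge plate [73.9 28.5]
400 122 far edge plate [74. -8.]
150 194 L/R edge plate [62.6 76.7]
150 435 L/R edge plate [ 62.9 -23.3]
200 199 L/R edge plate [41.5 76.6]
200 430 L/R edge plate [ 41.8 -23.1]
250 204 L/R edge plate [18.6 76.5]
250 425 L/R edge plate [ 18.9 -23. ]
```

Nearly there, so I'll use finer steps until contact force appears.

Call:
play_rows:
  dp:
    - [0.49, 0.09, 0]
    - [0.49, 0.09, 0]
    - [0, 0, 0]
  yaw: [0, 0, 0]

```text
t: 6.98
ee_pos: [586.0, -18.7, 17.1]
orientation: [3.129, 0.275, 0.0]
ft_force: [-0.4, -0.9, -0.6]
width: 49.8
grasp_force: 0.4
```

Call:
play_rows:
  dp:
    - [0.49, 0.09, 0]
    - [0.49, 0.09, 0]
    - [0, 0, 0]
  yaw: [0, 0, 0]

```text
t: 7.23
ee_pos: [587.0, -18.5, 17.1]
orientation: [3.129, 0.276, 0.0]
ft_force: [-0.3, 0.3, -1.0]
width: 50.2
grasp_force: 0.3
```

Call:
play_rows:
  dp:
    - [0.49, 0.09, 0]
    - [0.49, 0.09, 0]
    - [0, 0, 0]
  yaw: [0, 0, 0]

```text
t: 7.48
ee_pos: [587.6, -18.4, 17.0]
orientation: [-3.129, -0.276, 0.001]
ft_force: [-1.6, -0.8, 0.6]
width: 50.2
grasp_force: 0.8
```

Call:
play_rows:
  dp:
    - [0.49, 0.09, 0]
    - [0, 0, 0]
  yaw: [0, 0]

```text
t: 7.65
ee_pos: [587.7, -18.4, 17.0]
orientation: [-3.129, -0.276, 0.002]
ft_force: [-4.0, -0.8, 1.8]
width: 49.7
grasp_force: 1.8
```

```bash
python3 gap.py; ls pics
```

```text
t 7.65 plate xy [-3.3 23.5] z 17.0 F xyz plate [-4.  -0.1  1.8] 49.666217466683136
230 121 far edge plate [77. 61.]
310 122 far edge plate [76.7 28.6]
400 122 far edge plate [76.9 -7.9]
150 194 L/R edge plate [65.5 76.7]
150 435 L/R edge plate [ 65.8 -23.1]
200 199 L/R edge plate [44.4 76.6]
200 430 L/R edge plate [ 44.7 -23. ]
250 204 L/R edge plate [21.5 76.5]
250 425 L/R edge plate [ 21.8 -22.9]
gap_5.png
gap_6.png
top.png
w1.png
w2.png
```

Contact with the fence is confirmed: the arm stalled at 4 N and the far edge is parallel. Next I'll retreat, lift, close the fingers and come down to the right of the board.

Call:
play_rows:
  dp:
    - [-2, -0.3, 0]
    - [-5.9, -1, 0]
    - [-6.9, -1.2, 0]
    - [0, 0, 15]
    - [0, 0, 25]
    - [0, 0, 20]
    - [0, 0, 0]
  yaw: [0, 0, 0, 0, 0, 0, 0]

```text
t: 8.28
ee_pos: [575.6, -21.0, 80.6]
orientation: [3.129, 0.275, 0.01]
ft_force: [1.3, 0.1, -0.9]
width: 49.9
grasp_force: 0.0
```

Call:
play_rows:
  dp:
    - [8.6, -8.3, 0]
    - [16, -15, 0]
    - [17, -16, 0]
    - [17, -16, 0]
    - [12, -12, 0]
    - [0, 0, 0]
    - [0, 0, 0]
  yaw: [0, 0, 0, 0, 0, 0, 0]
  gripper: 1

```text
t: 8.87
ee_pos: [643.6, -88.9, 75.5]
orientation: [-3.129, -0.273, 0.003]
ft_force: [-0.8, 1.1, 0.0]
width: 7.0
grasp_force: 0.0
```

```bash
python3 gap.py; ls pics|tail -1
```

```text
t 8.8667 plate xy [ 39.6 -55.6] z 75.5 F xyz plate [-0.6  1.2  0. ] 6.971827865016767
230 198 far edge plate [75.9 -1.8]
200 97 L/R edge plate [74.5 77. ]
200 266 L/R edge plate [ 74.7 -23. ]
250 106 L/R edge plate [43.1 77. ]
250 268 L/R edge plate [ 43.3 -23. ]
w2.png
```

Call:
play_rows:
  dp:
    - [2, 0.3, -10]
    - [0, 0, -20]
    - [0, 0, -18]
    - [0, 0, -9]
    - [0, 0, -1.5]
    - [0, 0, 0]
  yaw: [0, 0, 0, 0, 0, 0]

```text
t: 9.42
ee_pos: [645.2, -87.2, 17.7]
orientation: [-3.129, -0.276, 0.003]
ft_force: [0.1, -0.0, -0.2]
width: 0.7
grasp_force: 0.0
```

Call:
play_rows:
  dp:
    - [-0.69, 3.94, 0]
    - [-0.69, 3.94, 0]
    - [-0.69, 3.94, 0]
    - [-0.69, 3.94, 0]
    - [-0.69, 3.94, 0]
    - [-0.69, 3.94, 0]
    - [-0.69, 3.94, 0]
    - [-0.69, 3.94, 0]
  yaw: [0, 0, 0, 0, 0, 0, 0, 0]

```text
t: 10.08
ee_pos: [640.8, -56.3, 19.0]
orientation: [3.129, 0.276, 0.001]
ft_force: [0.5, -3.2, 3.5]
width: 0.3
grasp_force: 1.9
```

Call:
play_rows:
  dp:
    - [-0.69, 3.94, 0]
    - [-0.69, 3.94, 0]
    - [-0.69, 3.94, 0]
    - [-0.69, 3.94, 0]
    - [-0.69, 3.94, 0]
    - [-0.34, 2, 0]
    - [0, 0, 0]
  yaw: [0, 0, 0, 0, 0, 0, 0]

```text
t: 10.67
ee_pos: [636.9, -34.1, 18.8]
orientation: [-3.129, -0.276, -0.001]
ft_force: [-0.1, -3.1, 4.7]
width: 0.2
grasp_force: 2.2
```

```bash
python3 gap.py; cd pics; mv gap_8.png w3.png 2>/dev/null || mv $(ls -t gap*|head -1) w3.png
```

```text
t 10.6667 plate xy [42.5 -0.4] z 18.8 F xyz plate [-0.6 -3.1  4.7] 0.19315150771429576
230 231 far edge plate [75.6 40.7]
250 80 L/R edge plate [ 66.3 109.6]
250 299 L/R edge plate [66.7  9.9]
```

View pics/w3.png

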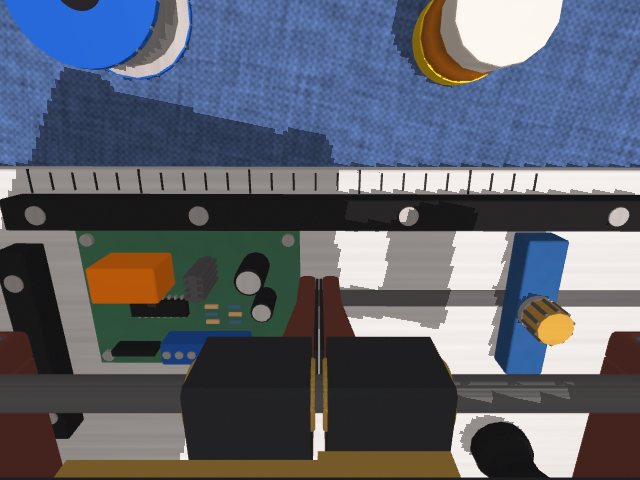

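The board is flat along the fence (its edge stays at row 231). Its left edge is at column 80, about 20 mm from the end stop near column 45. The tip has ridden up about 2 mm, so I'll lower it slightly and keep pushing.

Call:
play_rows:
  dp:
    - [0.17, -1, -1.5]
    - [0, 0, -1]
    - [-0.34, 1.97, 0]
    - [-0.34, 1.97, 0]
    - [-0.34, 1.97, 0]
    - [-0.34, 1.97, 0]
    - [-0.34, 1.97, 0]
    - [0, 0, 0]
  yaw: [0, 0, 0, 0, 0, 0, 0, 0]

```text
t: 11.38
ee_pos: [635.0, -25.2, 16.0]
orientation: [-3.129, -0.276, 0.0]
ft_force: [0.1, 0.0, 0.4]
width: 0.8
grasp_force: 0.0
```

Call:
play_rows:
  dp:
    - [-0.34, 1.97, 0]
    - [-0.34, 1.97, 0]
    - [-0.34, 1.97, 0]
    - [-0.17, 0.98, 0]
    - [0, 0, 0]
  yaw: [0, 0, 0, 0, 0]

```text
t: 11.8
ee_pos: [634.0, -18.5, 16.1]
orientation: [-3.129, -0.276, -0.0]
ft_force: [-0.2, -0.6, 0.9]
width: 0.7
grasp_force: 0.0
```

```bash
python3 gap.py
```

```text
t 11.8 plate xy [42.3 15.4] z 16.1 F xyz plate [-0.3 -0.6  0.9] 0.6552572264288915
230 232 far edge plate [75.8 55.9]
250 75 L/R edge plate [ 67.2 125.9]
250 297 L/R edge plate [67.5 26.5]
```

Now at 126; fine steps from here.

Call:
play_rows:
  dp:
    - [-0.12, 0.69, 0]
    - [-0.12, 0.69, 0]
    - [-0.12, 0.69, 0]
    - [0, 0, 0]
  yaw: [0, 0, 0, 0]

```text
t: 12.18
ee_pos: [633.8, -16.8, 16.2]
orientation: [3.129, 0.275, 0.001]
ft_force: [0.0, -0.9, -0.3]
width: 0.6
grasp_force: 0.4
```

Call:
play_rows:
  dp:
    - [-0.12, 0.69, 0]
    - [-0.12, 0.69, 0]
    - [0, 0, 0]
  yaw: [0, 0, 0]

```text
t: 12.43
ee_pos: [633.5, -15.3, 16.2]
orientation: [3.129, 0.276, 0.0]
ft_force: [0.3, -0.4, 0.8]
width: 0.1
grasp_force: 0.5
```

Call:
play_rows:
  dp:
    - [-0.09, 0.49, 0]
    - [-0.09, 0.49, 0]
    - [0, 0, 0]
  yaw: [0, 0, 0]

```text
t: 12.68
ee_pos: [633.3, -14.4, 16.1]
orientation: [3.129, 0.275, 0.0]
ft_force: [1.2, -2.0, 1.2]
width: 0.2
grasp_force: 0.7
```

Call:
play_rows:
  dp:
    - [-0.09, 0.49, 0]
    - [-0.09, 0.49, 0]
    - [0, 0, 0]
  yaw: [0, 0, 0]

```text
t: 12.93
ee_pos: [633.1, -13.4, 16.1]
orientation: [3.129, 0.276, 0.0]
ft_force: [0.6, -1.7, 0.7]
width: 0.3
grasp_force: 0.8
```

Call:
play_rows:
  dp:
    - [-0.09, 0.49, 0]
    - [0, 0, 0]
  yaw: [0, 0]

```text
t: 13.1
ee_pos: [633.0, -12.9, 16.1]
orientation: [3.129, 0.276, 0.0]
ft_force: [0.2, -1.4, 1.4]
width: 0.5
grasp_force: 0.8
```

```bash
python3 gap.py; mv pics/$(ls -t pics|head -1) pics/w4.png
```

```text
t 13.1 plate xy [42.2 21.1] z 16.1 F xyz plate [-0.  -1.5  1.4] 0.4655783835665592
230 232 far edge plate [75.8 61.6]
250 74 L/R edge plate [ 67.1 132. ]
250 297 L/R edge plate [67.5 32.2]
```

View pics/w4.png

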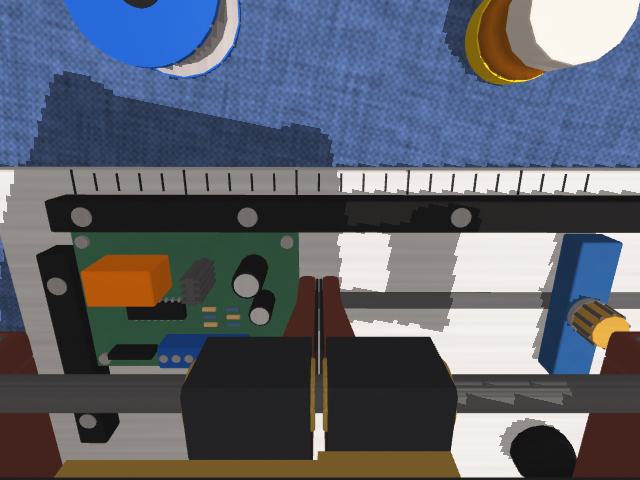

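The left edge at column 73 is at the end stop's inner face or within a millimetre of it. I'll keep going until it stalls.

Call:
play_rows:
  dp:
    - [-0.09, 0.49, 0]
    - [0, 0, 0]
  yaw: [0, 0]

```text
t: 13.32
ee_pos: [632.9, -12.4, 16.1]
orientation: [3.129, 0.276, 0.0]
ft_force: [-0.1, -1.6, 1.4]
width: 0.5
grasp_force: 0.9
```

Call:
play_rows:
  dp:
    - [-0.09, 0.49, 0]
    - [0, 0, 0]
  yaw: [0, 0]

```text
t: 13.48
ee_pos: [632.8, -11.9, 16.1]
orientation: [3.129, 0.276, 0.0]
ft_force: [-0.1, -1.9, 2.0]
width: 0.2
grasp_force: 1.0
```

Call:
play_rows:
  dp:
    - [-0.09, 0.49, 0]
    - [0, 0, 0]
  yaw: [0, 0]

```text
t: 13.65
ee_pos: [632.8, -11.8, 16.1]
orientation: [3.129, 0.276, 0.0]
ft_force: [-0.3, -4.9, 1.4]
width: 0.6
grasp_force: 2.3
```

It stalled at 5 N, so the board is on the end stop. I'll back off and look straight down at the corner.

Call:
play_rows:
  dp:
    - [0.5, -3, 0]
    - [1.2, -6.9, 0]
    - [0.9, -5, 0]
    - [0, 0, 20]
    - [0, 0, 35]
    - [0, 0, 35]
    - [0, 0, 20]
    - [0, 0, 0]
  yaw: [0, 0, 0, 0, 0, 0, 0, 0]

```text
t: 14.32
ee_pos: [638.4, -26.9, 131.1]
orientation: [3.129, 0.275, 0.013]
ft_force: [0.5, -0.3, 0.4]
width: 0.3
grasp_force: 0.0
```

Call:
play_rows:
  dp:
    - [-12, 6, 0]
    - [-22, 14, 0]
    - [-22, 14, 0]
    - [-15, 14, 0]
    - [-5, 6, 0]
    - [0, 0, 0]
  yaw: [0, 0, 0, 0, 0, 0]

```text
t: 14.82
ee_pos: [557.9, 28.4, 125.4]
orientation: [-3.129, -0.277, 0.003]
ft_force: [0.3, 0.7, 0.7]
width: 0.3
grasp_force: 0.0
```

```bash
python3 fit.py|head -5; python3 gap.py;  F=pics/$(ls -t pics|head -1); python3 -c "
import cv2,sys
i=cv2.imread('$F');cv2.imwrite('pics/w5.png',cv2.resize(i[40:340,60:460],None,fx=2,fy=2,interpolation=2))"
```

```text
board ((622.11572265625, 47.929351806640625), (70.22854614257812, 100.86400604248047), 10.142498016357422)
[[578.7  91.4]
 [596.4  -7.9]
 [665.6   4.5]
 [647.8 103.8]]
t 14.8667 plate xy [-23.3  74. ] z 125.8 F xyz plate [-0.  -0.3 -0.3] 0.4023142480233716
310 89 far edge plate [76.7 81.5]
150 237 L/R edge plate [ 36.6 132.7]
150 379 L/R edge plate [37.  33.3]
```

View pics/w5.png

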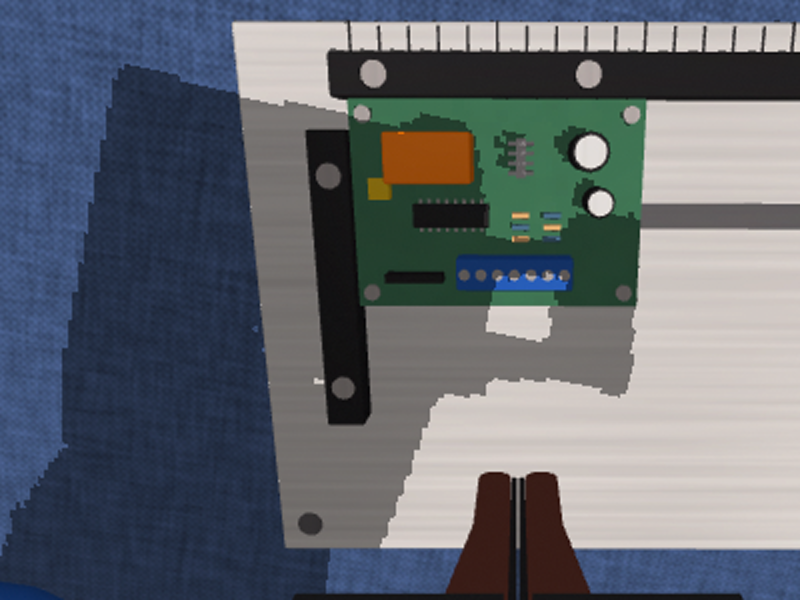

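The board is square and flush on both bars: the fence edge is at row 98 and the end stop edge around column 355. Next is the jaw, whose outer face is at about plate y -109.

Call:
play_rows:
  dp:
    - [7, -14, 0]
    - [13, -27, 0]
    - [14, -29, 0]
    - [14, -29, 0]
    - [14, -29, 0]
    - [14, -29, 0]
    - [14, -27, 0]
    - [6.5, -13.5, 0]
  yaw: [0, 0, 0, 0, 0, 0, 0, 0]

```text
t: 15.58
ee_pos: [658.1, -174.3, 126.0]
orientation: [3.128, 0.271, 0.003]
ft_force: [-0.5, -1.5, -0.1]
width: 0.2
grasp_force: 0.0
```

Call:
play_rows:
  dp:
    - [0, 0, 0]
    - [0, 0, 0]
  yaw: [0, 0]

```text
t: 15.75
ee_pos: [655.7, -170.6, 125.4]
orientation: [-3.129, -0.273, 0.001]
ft_force: [-0.7, 0.5, -0.8]
width: 0.9
grasp_force: 0.0
```

```bash
python3 -c "
from h import *
pl()
p,T=shot('wrist');C=cloud(p,T)
hsv=cv2.cvtColor(p['pixels'],cv2.COLOR_RGB2HSV)
D=C[...,:2]-O;x=D@EX;y=D@EY;z=C[...,2]
m=(abs(z-26)<2.5)&(hsv[...,0]>98)&(hsv[...,0]<125)&(hsv[...,1]>100)&(x<74)&(x>-10)
print(m.sum(),'jaw x',np.percentile(x[m],[2,98]),'y',np.percentile(y[m],[2,98]))
m=(z>35)&(z<60)&(x<0)&(x>-90)&(y<-60)&(y>-170)
print(m.sum(),'loupe',np.percentile(x[m],[2,98]) if m.any() else '',np.percentile(y[m],[2,98]) if m.any() else '')
"
```

```text
t 15.75 plate xy [  37.5 -138.1] z 125.4 F xyz plate [-0.6  0.7 -0.8] 0.8506762171530872
1881 jaw x [ 5.51411571 72.2474636 ] y [-109.09849044   84.35184072]
15 loupe [-43.04497839 -40.96234468] [-106.55351009  -96.8070643 ]
```

Call:
play_rows:
  dp:
    - [0, 0, -20]
    - [0, 0, -30]
    - [0, 0, -30]
    - [0, 0, -18]
    - [0, 0, -8]
    - [0, 0, -2]
    - [0, 0, 0]
  yaw: [0, 0, 0, 0, 0, 0, 0]

```text
t: 16.38
ee_pos: [655.7, -168.9, 18.2]
orientation: [-3.129, -0.277, 0.001]
ft_force: [0.2, -0.3, 0.4]
width: 0.5
grasp_force: 0.0
```

Call:
play_rows:
  dp:
    - [-0.52, 2.96, 0]
    - [-0.52, 2.96, 0]
    - [-0.52, 2.96, 0]
    - [-0.52, 2.96, 0]
    - [-0.52, 2.96, 0]
    - [-0.69, 3.94, 0]
    - [-0.69, 3.94, 0]
    - [-0.69, 3.94, 0]
  yaw: [0, 0, 0, 0, 0, 0, 0, 0]

```text
t: 17.05
ee_pos: [651.4, -143.3, 18.5]
orientation: [3.129, 0.275, 0.001]
ft_force: [0.5, -1.2, 1.3]
width: 0.6
grasp_force: 1.1
```

Call:
play_rows:
  dp:
    - [-0.86, 4.93, 0]
    - [-0.86, 4.93, 0]
    - [-0.86, 4.93, 0]
    - [-0.86, 4.93, 0]
    - [-0.86, 4.93, 0]
    - [-0.86, 4.93, 0]
    - [-0.86, 4.93, 0]
    - [-0.86, 4.93, 0]
  yaw: [0, 0, 0, 0, 0, 0, 0, 0]

```text
t: 17.72
ee_pos: [644.3, -103.3, 18.1]
orientation: [3.129, 0.276, 0.0]
ft_force: [1.7, -2.0, 2.0]
width: 0.5
grasp_force: 1.1
```

Call:
play_rows:
  dp:
    - [-0.86, 4.93, 0]
    - [-0.86, 4.93, 0]
    - [-0.86, 4.93, 0]
    - [-0.86, 4.93, 0]
    - [-0.86, 4.93, 0]
    - [-0.86, 4.93, 0]
    - [-0.86, 4.93, 0]
    - [-0.86, 4.93, 0]
  yaw: [0, 0, 0, 0, 0, 0, 0, 0]

```text
t: 18.38
ee_pos: [637.3, -63.9, 18.1]
orientation: [3.129, 0.275, 0.0]
ft_force: [0.9, -2.2, 1.9]
width: 0.7
grasp_force: 1.1
```

Call:
play_rows:
  dp:
    - [-0.86, 4.93, 0]
    - [-0.86, 4.93, 0]
    - [-0.86, 4.93, 0]
    - [-0.52, 2.96, 0]
    - [-0.34, 1.97, 0]
    - [-0.34, 1.97, 0]
    - [-0.17, 0.98, 0]
    - [0, 0, 0]
  yaw: [0, 0, 0, 0, 0, 0, 0, 0]

```text
t: 19.05
ee_pos: [633.0, -41.4, 17.9]
orientation: [-3.129, -0.276, 0.001]
ft_force: [0.3, -0.9, 0.4]
width: 0.8
grasp_force: 0.2
```

```bash
python3 gap.py; mv pics/$(ls -t pics|head -1) pics/w6.png
```

```text
t 19.05 plate xy [37.4 -7. ] z 17.9 F xyz plate [ 0.2 -1.   0.4] 0.8027692423866843
230 220 far edge plate [75.9 33.5]
250 12 L/R edge plate [ 61.5 133.2]
250 234 L/R edge plate [61.8 32.7]
```

View pics/w6.png

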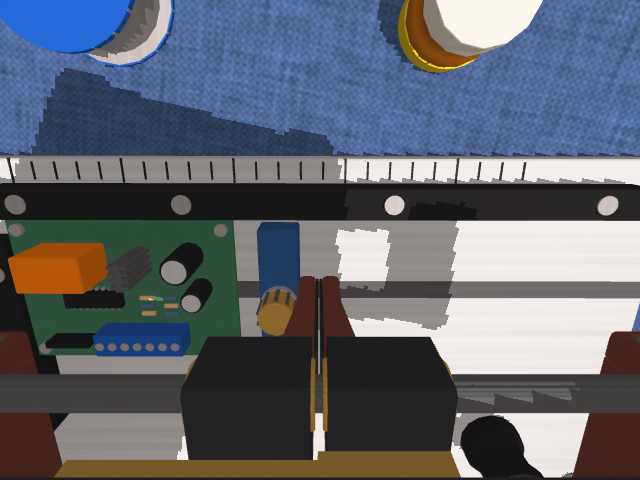

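The jaw's inner face at column 258 is roughly 10 mm from the board's right edge at column 235. I'll close it slowly.

Call:
play_rows:
  dp:
    - [-0.34, 1.97, 0]
    - [-0.34, 1.97, 0]
    - [-0.34, 1.97, 0]
    - [-0.17, 0.98, 0]
    - [-0.17, 0.98, 0]
    - [0, 0, 0]
  yaw: [0, 0, 0, 0, 0, 0]

```text
t: 19.6
ee_pos: [631.6, -33.6, 17.9]
orientation: [-3.129, -0.276, 0.001]
ft_force: [-1.0, -0.5, -0.2]
width: 0.6
grasp_force: 0.2
```

Call:
play_rows:
  dp:
    - [-0.09, 0.49, 0]
    - [-0.09, 0.49, 0]
    - [-0.09, 0.49, 0]
    - [0, 0, 0]
  yaw: [0, 0, 0, 0]

```text
t: 19.93
ee_pos: [631.6, -32.3, 18.0]
orientation: [-3.129, -0.276, 0.0]
ft_force: [-0.5, 0.0, 0.0]
width: 0.4
grasp_force: 0.6
```

Call:
play_rows:
  dp:
    - [-0.09, 0.49, 0]
    - [-0.09, 0.49, 0]
    - [0, 0, 0]
  yaw: [0, 0, 0]

```text
t: 20.18
ee_pos: [631.6, -31.3, 18.0]
orientation: [-3.129, -0.276, 0.0]
ft_force: [-0.5, -1.8, -0.9]
width: 0.6
grasp_force: 0.8
```

Call:
play_rows:
  dp:
    - [-0.09, 0.49, 0]
    - [0, 0, 0]
  yaw: [0, 0]

```text
t: 20.35
ee_pos: [631.5, -30.8, 18.1]
orientation: [-3.129, -0.275, -0.0]
ft_force: [-0.9, -1.5, -0.5]
width: 0.1
grasp_force: 0.8
```

Call:
play_rows:
  dp:
    - [-0.09, 0.49, 0]
    - [0, 0, 0]
  yaw: [0, 0]

```text
t: 20.52
ee_pos: [631.5, -30.4, 18.1]
orientation: [3.129, 0.276, 0.0]
ft_force: [-0.9, -2.1, -1.9]
width: 0.5
grasp_force: 1.1
```

Call:
play_rows:
  dp:
    - [-0.09, 0.49, 0]
    - [0, 0, 0]
  yaw: [0, 0]

```text
t: 20.68
ee_pos: [631.5, -30.3, 18.1]
orientation: [3.129, 0.276, 0.0]
ft_force: [0.4, -4.3, -1.4]
width: 0.5
grasp_force: 2.4
```

Call:
play_rows:
  dp:
    - [-0.09, 0.49, 0]
    - [0, 0, 0]
  yaw: [0, 0]

```text
t: 20.85
ee_pos: [631.5, -30.3, 18.1]
orientation: [3.128, 0.276, 0.001]
ft_force: [-0.1, -7.4, -1.2]
width: 0.7
grasp_force: 3.5
```

Call:
play_rows:
  dp:
    - [0.5, -3, 0]
    - [1.2, -6.9, 0]
    - [1.4, -7.9, 0]
    - [0, 0, 20]
    - [0, 0, 35]
    - [0, 0, 35]
    - [0, 0, 20]
    - [0, 0, 0]
  yaw: [0, 0, 0, 0, 0, 0, 0, 0]

```text
t: 21.52
ee_pos: [637.9, -48.0, 133.5]
orientation: [3.128, 0.275, 0.014]
ft_force: [0.8, -0.4, -0.2]
width: 0.4
grasp_force: 0.0
```

Call:
play_rows:
  dp:
    - [-12, 6, 0]
    - [-22, 14, 0]
    - [-22, 14, 0]
    - [-15, 14, 0]
    - [-5, 6, 0]
    - [0, 0, 0]
  yaw: [0, 0, 0, 0, 0, 0]

```text
t: 22.02
ee_pos: [557.3, 7.5, 127.7]
orientation: [-3.129, -0.277, 0.002]
ft_force: [0.1, -0.7, -0.6]
width: 0.3
grasp_force: 0.0
```

```bash
python3 fit.py|head -5; python3 gap.py;  F=pics/$(ls -t pics|head -1); python3 -c "
import cv2,sys
i=cv2.imread('$F');cv2.imwrite('pics/w7.png',cv2.resize(i[40:340,60:460],None,fx=2,fy=2,interpolation=2))"
```

```text
board ((622.1107177734375, 48.04314041137695), (70.22647857666016, 100.86463928222656), 9.760766983032227)
[[579.   91.8]
 [596.1  -7.6]
 [665.3   4.3]
 [648.2 103.7]]
t 22.0667 plate xy [-27.6  53.5] z 127.9 F xyz plate [ 0.7 -1.6  0.2] 0.2129478707429202
230 82 far edge plate [ 76.7 114.6]
310 82 far edge plate [77. 61.]
150 209 L/R edge plate [ 32.1 132.5]
150 350 L/R edge plate [32.5 32.9]
```

View pics/w7.png

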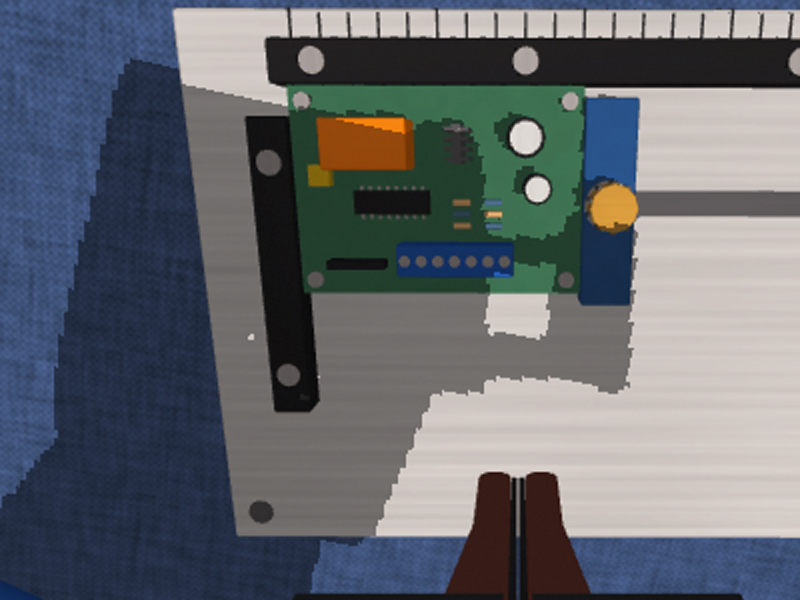

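The board sits square against the fence (row 85) and the end stop (about column 295), and the jaw is flush on its right edge (column 582). The robot is clear of everything.

```bash
python3 -c "
from h import *
print(ticket.close_job())"
```

```text
the job is handed in; nothing more can be done
None
```

The board is square in the corner against the back fence and end stop, the blue jaw is pushed up against its right edge, and the job was handed in at about 22 s with the robot touching nothing.

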